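Pack measured steel samples in reverse order and block the gap

ROBOT

A 6-joint arm with a two-finger parallel gripper is mounted at the origin on the work surface. World frame = base frame: x ahead of the robot, y to its left, z up, the work surface at z = 0. Lengths are in mm, angles in rad, forces in N, time in s.
With the tool pointing down it reaches from about 325 to 875 mm from the base axis. Payload 4.4 kg.
Tool frame: the origin (TCP) lies on the centre line of the jaws, within the pads' length; the fingertips stand ahead of it and the grasp point (between the pads) lies 6 mm ahead of it (ctrl.tcp_to_tips is the z of the fingertips in the tool frame, in mm); z points along the fingers, y is the direction in which the jaws open and shut (so a half turn about z gives the same grasp; the last joint's range is limited). The gripper opens to 85 mm and grips with 20 to 120 N. Pads are 22 mm wide; open, the fingers measure 114 mm over their backs; the gripper's body (76 mm by 85 mm) begins 54 mm behind the grasp point. The pads swing forward as they close: fully open they stand 13 mm farther back than shut.
Start: joints at [-1.254, 0.207, 1.542, -0, 1.393, -0.15], TCP at [258.756, -513.49, 226.682] pointing down, gripper open.
Joint ranges: [-2.73, 2.73], [-0.86, 2.22], [0.23, 2.46], [-1.11, 4.25], [0.08, 2.63], [-2.82, 2.82]. Speed limits (rad/s): [2.79, 2.79, 3.14, 3.14, 3.14, 3.14].

INTERFACE

Orientations are given as a 3x3 rotation matrix whose columns are the frame's x, y, z axes.
In Python, from plant import ctrl, sensors, optics gives the robot as it stands. Calls block until the motion is done:
- ctrl.move_ptp(position, orientation): joint-space move of the TCP to a pose.
- ctrl.move_l(position, rot=None, vel=150, threshold=None): straight line of the TCP; rot=None keeps the orientation; vel is the mean speed in mm/s. With threshold (N) it stops when the force on the tool has changed by that much, and returns True; else False.
- ctrl.set_joints(angles): joint-space move.
- ctrl.gripper_to(opening, force=None): finger opening in mm; force is the grip in N (None keeps the last); returns when the fingers have stopped.
- ctrl.hold(seconds).
- ctrl.solve_ik(position, orientation): joint angles nearest the present ones, or None.
- sensors.read_state(): the state.
- optics.grab_frame(name): name is "scene" or "top" or "wrist"; returns (picture, depth): 420x560x3 uint8, red, green, blue; 420x560 float32, mm along the optical axis (not along the pixel's ray), 0 where there is no reading.
- optics.camera_params(name): a dict with "mtx" (3x3 intrinsics, pixels), "R" (3x3) and "t" (3): a world point X has camera coordinates R X + t; the wrist camera has in their place "T_tool_cam" (4x4, takes a point from camera to tool coordinates, whose origin is the TCP and whose axes are the flange's). Camera axes: x right, y down, z forward; pixel columns grow to the right and rows downward; lengths in mm; the calibration is good to about 2 mm. The wrist camera is an equidistant fisheye: a pixel r from the principal point sees the ray r / f radians off the axis. A picture is of the moment at which its call begins: read the wrist's pose just before it. camera_params takes no time and is no camera call.
A pose or a line that the arm cannot do raises ctrl.MotionError and nothing moves.
- ctrl.finish_job(): hands the job in, once; it reports no verdict.
The state is a dict: "t": time; "q": joint angles; "qvel": joint speeds; "tau": joint torques, N m; "eef_pos": TCP position; "eef_rot": TCP orientation; "force": force on the tool from outside, world axes, zero at the start; "wrist_torque": the same for the moment, N m; "grip_width": finger opening in mm.
Only numpy, scipy, OpenCV 4.12 (cv2) and the standard library are available. Lean on these libraries where they do the work, as an engineer would, in place of code of your own. Each camera call takes 0.05 s, during which the arm holds its last target. There are 200 camera calls.

TASK

Pack the three measured steel samples from the black rack into the plywood transport box in reverse order, mirroring the whole row: what stands at the left end of the rack goes into the cell at the right end of the box, and so on (left and right as seen from the robot), so the rack's empty place becomes an empty cell. Once all three samples are in, fill that cell with the wooden block so that nothing can shift. Stand everything upright on the cell floors and set it down rather than dropping it.

Things in the scene. Friction and masses are not known exactly. Their poses are not given: they have to be found in the camera images.
- round_sample: Round steel sample, a plain cylinder 40 mm in diameter. Bare steel, 45 mm tall, stands upright with one or two small dark burn marks on its top face; about 0.4 kg. Origin at the centre of its underside, z up. At the start it stands in its own saucer in the rack, underside 10 mm above the table.
- hex_sample: Hexagonal steel sample, 38 mm across flats (44 mm across corners); two opposite flats face along its x axis. It may be turned up to 17 degrees against the rack. Bare steel, 45 mm tall, stands upright with one or two small dark burn marks on its top face; about 0.4 kg. Origin at the centre of its underside, z up. At the start it stands in its own saucer in the rack, underside 10 mm above the table.
- square_sample: Square steel sample, 36 x 36 mm, sides along its x and y axes. It may be turned up to 14 degrees against the rack. Bare steel, 45 mm tall, stands upright with one or two small dark burn marks on its top face; about 0.4 kg. Origin at the centre of its underside, z up. At the start it stands in its own saucer in the rack, underside 10 mm above the table.
- block: Blocking piece: pale wooden block 42 x 42 mm, 45 mm tall, about 45 g, sides along its x and y axes. Origin at the centre of its underside. It stands alone on the table, beyond the rack and the box.
- saucer_round: The fixed saucer in which the round sample stands at the start (the saucers look alike: square, dark grey plastic, 52 x 52 mm, 2 mm wall, 6 mm high, floor 2 mm thick). Origin at the centre of its underside, 8 mm above the table. It stays, and so shows that sample's place in the row.
- saucer_hex: The fixed saucer in which the hex sample stands at the start (the saucers look alike: square, dark grey plastic, 52 x 52 mm, 2 mm wall, 6 mm high, floor 2 mm thick). Origin at the centre of its underside, 8 mm above the table. It stays, and so shows that sample's place in the row.
- saucer_square: The fixed saucer in which the square sample stands at the start (the saucers look alike: square, dark grey plastic, 52 x 52 mm, 2 mm wall, 6 mm high, floor 2 mm thick). Origin at the centre of its underside, 8 mm above the table. It stays, and so shows that sample's place in the row.
- rack: Source rack, fixed: a black board 66 x 248 mm, 8 mm thick, turned up to 23 degrees either way. It stands on one side of the robot's middle line, the box on the other; which is which changes. Four saucers in a row along its y axis at y = +90, +30, -30, -90 mm; +y is its left end as seen from the robot. Three hold samples, one is empty (at any of the four places). Origin at the centre of its underside, on the table.
- box: Transport box, fixed: an open plywood tray 62 x 236 mm, turned up to 23 degrees either way, with four equal cells in a row along its y axis, centres at y = +87, +29, -29, -87 mm; +y is its left end as seen from the robot. Cells are 54 x 54 mm inside, walls and dividers 4 mm thick, wall tops 14 mm above the table, cell floor 4 mm above it. Empty at the start. A small wire handle at each end. Origin at the centre of its underside, on the table.
There are look-alikes about, which are no part of the job. Leave any yellow look-alike of the hex_sample alone.

How it is judged:
By the outcome, as a careful person would: the job done as asked, in the order asked, and still so for the second after the job is handed in, with the robot touching nothing.
It also fails if it takes over 96 s, if anything falls off the work surface, if the arm or the gripper's body presses on something with over 40 N, if the wrist force passes 120 N, or if a joint passes its speed limit or range.

## Working session

There is one attempt and no reset: what is moved stays moved. The work goes in short steps, each a Python script; the robot and the scene stay as the last script left them, time stands still between calls to the robot, and variables do not carry over. Pictures are saved under pics/ and viewed, about 12 in all and at most 16, crops included, and the job is handed in when it is done.

```bash
ls; mkdir -p pics
python3 - <<'E'
from plant import ctrl,sensors,optics
import cv2,numpy as np
np.set_printoptions(precision=3,suppress=True)
for n in("top","scene"):
    p,d=optics.grab_frame(n); np.savez(f"pics/{n}0.npz",p=p,d=d)
    cv2.imwrite(f"pics/{n}0.png",cv2.resize(p[...,::-1],(800,600),interpolation=cv2.INTER_CUBIC))
    print(n,optics.camera_params(n))
print(optics.camera_params("wrist"),ctrl.tcp_to_tips,sensors.read_state())
E
```

```text
pics
top {'mtx': array([[412.557,   0.   , 280.399],
       [  0.   , 412.557, 208.212],
       [  0.   ,   0.   ,   1.   ]]), 'R': array([[ 0.   , -1.   , -0.02 ],
       [-0.995,  0.002, -0.1  ],
       [ 0.1  ,  0.02 , -0.995]]), 't': array([  39.059,  555.814, 1065.789])}
scene {'mtx': array([[412.905,   0.   , 283.836],
       [  0.   , 412.905, 209.922],
       [  0.   ,   0.   ,   1.   ]]), 'R': array([[-0.638,  0.77 , -0.007],
       [ 0.662,  0.544, -0.515],
       [-0.393, -0.333, -0.857]]), 't': array([ 331.397, -356.056, 1135.577])}
{'mtx': array([[325.192,   0.   , 281.325],
       [  0.   , 325.192, 207.523],
       [  0.   ,   0.   ,   1.   ]]), 'T_tool_cam': array([[   0.   ,   -0.945,   -0.326,   84.281],
       [   1.   ,   -0.   ,    0.001,   -0.035],
       [  -0.001,   -0.326,    0.945, -147.4  ],
       [   0.   ,    0.   ,    0.   ,    1.   ]])} 25.0 {'t': 0.1, 'q': array([-1.255,  0.207,  1.543,  0.   ,  1.393, -0.15 ]), 'qvel': array([-0.001, -0.002, -0.001,  0.001, -0.001, -0.001]), 'tau': array([ -0.   , -38.409, -29.255,  -0.   ,   0.005,   0.   ]), 'eef_pos': array([ 258.537, -512.821,  225.629]), 'eef_rot': array([[ 0.893,  0.45 , -0.001],
       [ 0.45 , -0.893,  0.002],
       [ 0.   , -0.002, -1.   ]]), 'force': array([-0.519,  0.261, -0.045]), 'wrist_torque': array([-0.011,  0.   , -0.018]), 'grip_width': 85.66957862095774}
```

View pics/top0.png

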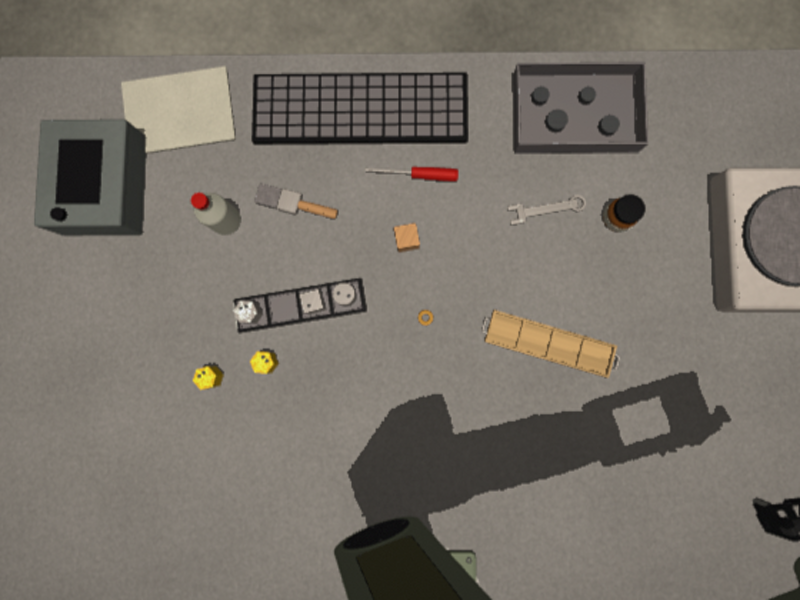

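View pics/scene0.png

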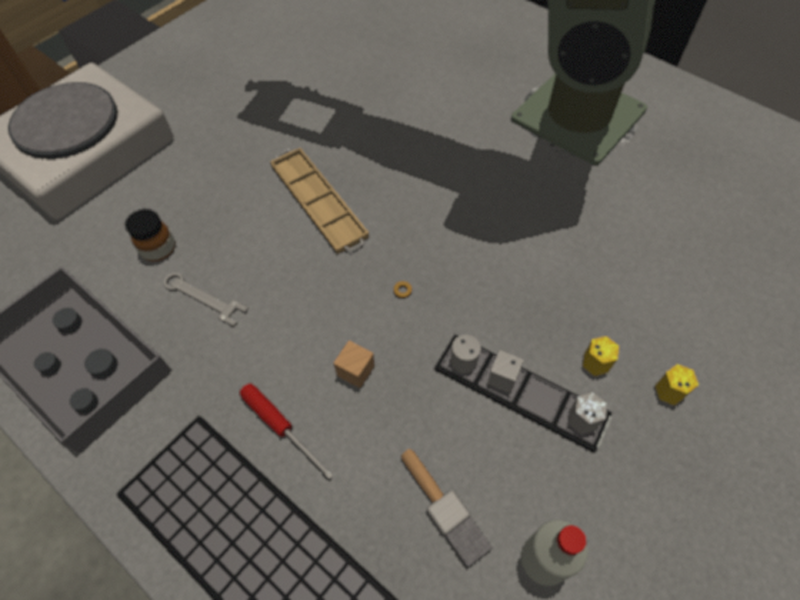

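Top view (800x600): rack left, from the left hex (245,312), empty (283,306), square (312,301), round (344,293). Box right at (551,343), block at (406,237). The yellow hexes at (207,377) and (263,361) are decoys. The scene view agrees. Targets, left to right in the box: round, square, block, hex. Next: rough positions, then wrist views.

```bash
cat > h.py <<'E'
from plant import ctrl,sensors,optics
import cv2,numpy as np
np.set_printoptions(precision=3,suppress=True)
def down(yaw): # tool x at yaw, z down
    c,s=np.cos(yaw),np.sin(yaw); return np.array([[c,s,0],[s,-c,0],[0,0,-1.]])
def pose_cam(st):
    T=optics.camera_params("wrist")["T_tool_cam"]; W=np.eye(4); W[:3,:3]=st["eef_rot"]; W[:3,3]=st["eef_pos"]; return W@T
def ray(uv,cam): # -> origin,dir world ; cam: name or wrist 4x4
    if isinstance(cam,str):
        c=optics.camera_params(cam); d=np.linalg.inv(c["mtx"])@[*uv,1]; return -c["R"].T@c["t"],c["R"].T@d/np.linalg.norm(d)
    K=optics.camera_params("wrist")["mtx"]; a=(np.array(uv)-K[:2,2])/K[0,0]; r=np.linalg.norm(a)+1e-9
    d=np.r_[a/r*np.sin(r),np.cos(r)]; return cam[:3,3],cam[:3,:3]@d
def atz(uv,cam,z): o,d=ray(uv,cam); return o+d*(z-o[2])/d[2]
def proj(X,cam): # wrist
    p=cam[:3,:3].T@(np.array(X)-cam[:3,3]); K=optics.camera_params("wrist")["mtx"]
    n=np.hypot(p[0],p[1]); th=np.arctan2(n,p[2]); return K[:2,2]+K[0,0]*th*p[:2]/n
def tri(*obs):
    A=np.zeros((3,3));b=np.zeros(3)
    for uv,cam in obs:
        o,d=ray(uv,cam);P=np.eye(3)-np.outer(d,d);A+=P;b+=P@o
    X=np.linalg.solve(A,b); return X,[float(np.linalg.norm((np.eye(3)-np.outer(d,d))@(X-o))) for o,d in (ray(*q) for q in obs)]
def snap(name):
    st=sensors.read_state(); p,d=optics.grab_frame("wrist"); np.savez(f"pics/{name}.npz",p=p,d=d,C=pose_cam(st))
    cv2.imwrite(f"pics/{name}.png",cv2.resize(p[...,::-1],(800,600),interpolation=cv2.INTER_CUBIC)); return p
E
python3 - <<'E'
from h import *
pts={"hex":((245,312),(591,404)),"sq":((312,301),(506,361)),"rnd":((344,293),(466,343)),"rackLfar":((234,299),(610,410)),"rackRnear":((366,309),(437,367)),
"block":((407,230),(355,352)),"boxLfar":((494,310),(365,233)),"boxRnear":((609,376),(273,162))}
for k,(a,b) in pts.items(): print(k,*tri((np.array(a)*.7,"top"),(np.array(b)*.7,"scene")),atz(np.array(a)*.7,"top",55 if k in("hex","sq","rnd") else 10))
E
```

```text
hex [526.419 320.044  59.808] [0.8623918966275815, 0.8623918966276932] [527.139 320.611  55.   ]
sq [546.013 198.999  59.607] [1.0915948301742198, 1.0915948301742926] [546.985 198.833  55.   ]
rnd [559.972 141.036  62.322] [1.3357094301335417, 1.335709430133483] [561.472 140.758  55.   ]
rackLfar [543.24  335.03  101.781] [8.279644433864426, 8.279644433864407] [555.338 355.162  10.   ]
rackRnear [549.617 103.822 -88.227] [9.935576992487446, 9.935576992487505] [535.915 104.146  10.   ]
block [671.396  30.301  67.002] [5.2623612019044685, 5.262361201904404] [687.089  26.667  10.   ]
boxLfar [ 516.911 -110.94    64.202] [21.704753245840816, 21.70475324584073] [ 533.664 -136.526   10.   ]
boxRnear [ 424.641 -378.248  -36.518] [21.82630287867001, 21.82630287867003] [ 410.932 -346.646   10.   ]
```

Run:
```python
from h import *
for n,p in (("b1",(430,-270,150)),("b2",(500,-200,150)),("k1",(600,10,170)),("k2",(640,70,170)),("r1",(560,190,150)),("r2",(490,260,150))):
    ctrl.move_ptp(p,down(0.)); ctrl.hold(.1); snap(n); print(n,sensors.read_state()["t"],sensors.read_state()["eef_pos"])
a=[cv2.imread(f"pics/{n}.png") for n in("b1","b2")]
```

```text
b1 1.425 [ 429.947 -271.315  150.45 ]
b2 2.0583 [ 499.372 -200.969  149.937]
k1 3.1333 [599.518   8.105 169.76 ]
k2 3.675 [639.455  68.65  169.735]
r1 4.4583 [561.271 188.744 150.62 ]
r2 5.0917 [491.352 259.128 150.32 ]
```

View pics/r1.png

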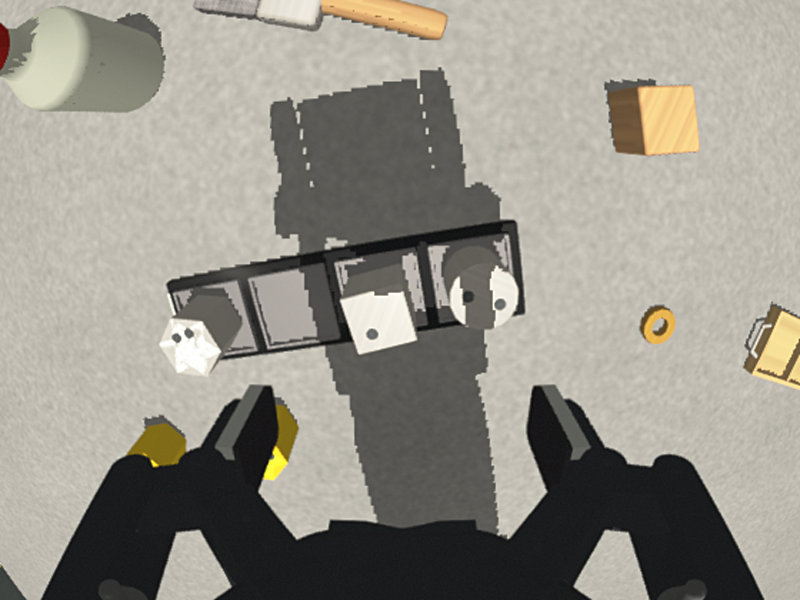

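View pics/r2.png

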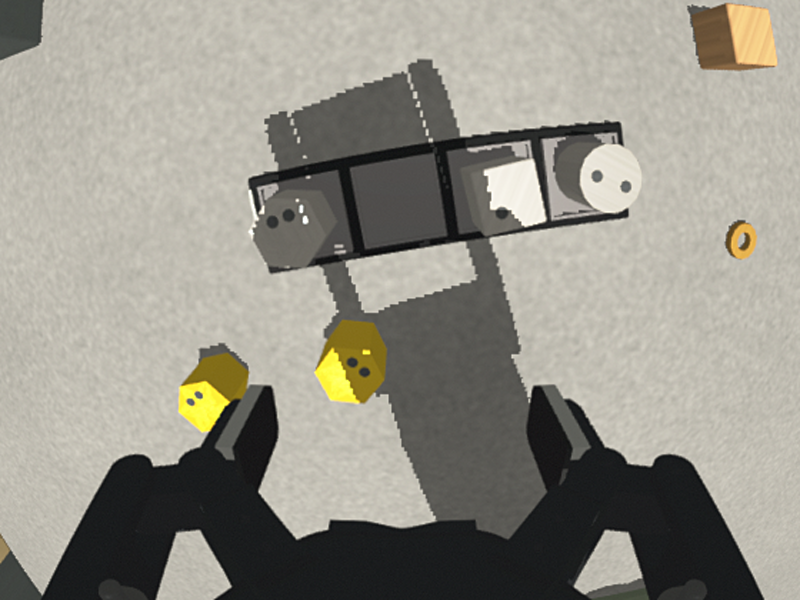

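View pics/b1.png

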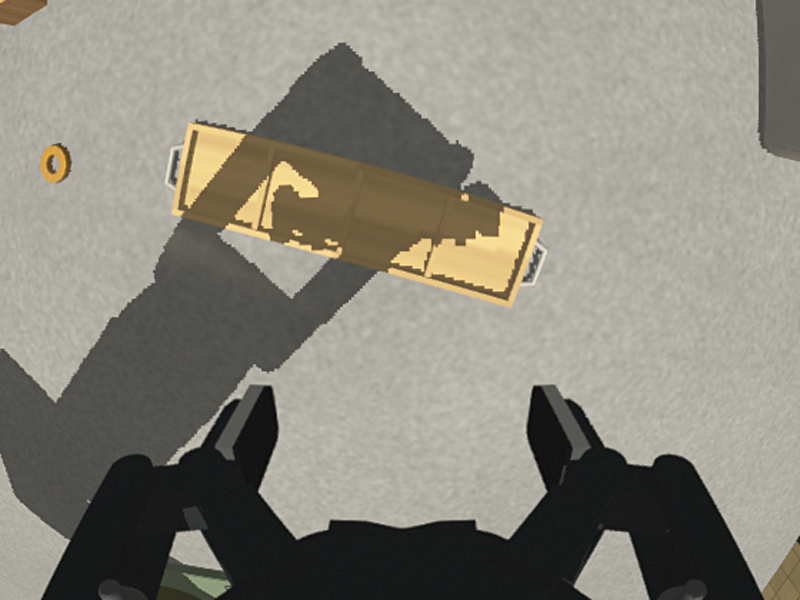

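View pics/b2.png

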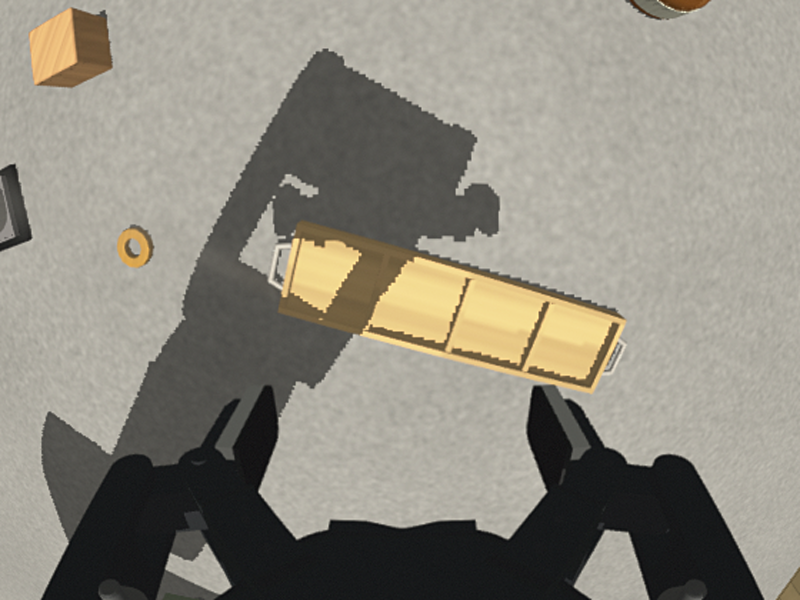

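```bash
python3 -c "
import cv2,numpy as np
cv2.imwrite('pics/k12.png',np.vstack([cv2.resize(cv2.imread(f'pics/{n}.png'),(560,420),interpolation=cv2.INTER_AREA)[100:400] for n in('k1','k2')]))"
```

```text
(no output)
```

View pics/k12.png

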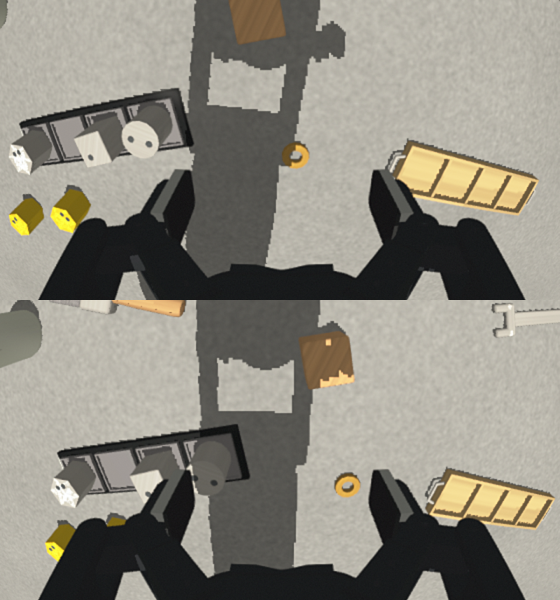

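The views show the rack row clearly: r1 has round top (484,296), square (378,320), hex (190,345); r2 has round (610,178), hex (290,225). Box corners: b1 (189,122) to (512,306), b2 (300,222) to (594,392). Next I triangulate the corners and marks, and fit the top faces from the wrist depth.

```bash
cat >> h.py <<'E'
def cloud(name):
    f=np.load(f"pics/{name}.npz"); d=f["d"]; C=f["C"]; K=optics.camera_params("wrist")["mtx"]
    v,u=np.mgrid[:420,:560]; a=np.dstack([u-K[0,2],v-K[1,2]])/K[0,0]; r=np.linalg.norm(a,axis=2)+1e-9
    P=np.dstack([a*(np.tan(r)/r)[...,None],np.ones_like(r)])*d[...,None]
    W=P@C[:3,:3].T+C[:3,3]; W[d<=0]=np.nan; return W
def face(name,xy,lo,hi,rad=30):
    W=cloud(name).reshape(-1,3); m=(np.hypot(W[:,0]-xy[0],W[:,1]-xy[1])<rad)&(W[:,2]>lo)&(W[:,2]<hi)
    w=W[m]; 
    if len(w)<30: return len(w)
    (cx,cy),(a,b),an=cv2.minAreaRect(w[:,:2].astype(np.float32)); an=(an+45)%90-45
    return len(w),np.array([cx,cy,np.median(w[:,2]),a,b,an])
E
python3 - <<'E'
from h import *
C={n:np.load(f"pics/{n}.npz")["C"] for n in("b1","b2","r1","r2","k1","k2")}
T=lambda n1,a,n2,b:tri((np.array(a)*.7,C[n1]),(np.array(b)*.7,C[n2]))
for k,a,b in (("LF",(189,122),(300,222)),("RF",(542,217),(625,318)),("RN",(512,306),(594,392)),("LN",(173,213),(280,312))): print("box",k,*T("b1",a,"b2",b))
for k,a,b in (("LF",(167,282),(249,178)),("RF",(517,221),(620,122)),("RN",(524,313),(628,215)),("rm1",(468,296),(597,177)),("rm2",(500,304),(626,187)),("round",(484,296),(610,178)),("sqm",(372,334),(502,213)),("hm1",(178,339),(272,222)),("hm2",(189,333),(288,215))): print("rack",k,*T("r1",a,"r2",b))
for n in("r1","r2","k1"):
  for k,xy in(("rnd",(560,141)),("sq",(546,199)),("hex",(526,320))): print(n,k,face(n,xy,50,61))
for n in("k1","k2","r1","b2"): print(n,"block",face(n,(673,30),38,52,38))
for k,(a,b) in {"block":((407,230),(355,352))}.items(): pass
E
```

```text
box LF [ 535.238 -137.278   16.166] [0.7891765498447042, 0.7891765498445684]
box RF [ 469.484 -360.808   13.264] [0.26070590965416146, 0.26070590965425744]
box RN [ 410.69  -344.538   15.938] [0.3189229210902694, 0.31892292109030146]
box LN [ 475.955 -120.187   15.956] [0.00829152277079642, 0.008291522770862328]
rack LF [556.189 357.802   5.621] [0.059774929149630326, 0.05977492914959668]
rack RF [596.725 114.042   5.184] [0.35320494251539675, 0.3532049425154455]
rack RN [534.34  105.617   9.464] [0.22001369754047434, 0.22001369754044156]
rack rm1 [561.395 151.474  53.808] [0.294683015677334, 0.2946830156772361]
rack rm2 [557.069 133.104  55.028] [0.20816908299326473, 0.20816908299314568]
rack round [561.093 142.273  52.232] [0.025563797980941553, 0.025563797981085757]
rack sqm [539.163 205.703  55.164] [0.12747430971899176, 0.12747430971896065]
rack hm1 [534.25  329.068  54.533] [0.635801656211563, 0.6358016562117458]
rack hm2 [538.026 320.259  53.995] [0.20927565640084905, 0.2092756564008995]
r1 rnd (1832, array([561.744, 142.937,  55.168,  39.67 ,  38.782,  25.241]))
r1 sq (1899, 
[... 213 characters left out ...]
]))
r2 sq (2130, array([547.893, 202.098,  55.188,  36.769,  36.701,  15.973]))
r2 hex (2024, array([528.75 , 321.696,  55.117,  43.98 ,  38.452,  -3.544]))
k1 rnd (1162, array([561.883, 142.607,  54.91 ,  38.923,  39.534,   1.743]))
k1 sq (961, array([548.372, 201.719,  54.796,  36.096,  37.396,  14.718]))
k1 hex (562, array([528.771, 320.159,  54.627,  43.785,  39.313,  -1.127]))
k1 block (2455, array([670.105,  28.196,  45.117,  41.693,  42.333,  10.176]))
k2 block (2289, array([670.622,  28.074,  45.087,  42.265,  42.022,  10.015]))
r1 block (2006, array([670.291,  28.586,  45.224,  42.397,  43.555,  10.165]))
b2 block (1446, array([669.83 ,  27.657,  44.777,  43.1  ,  43.86 ,  10.373]))
```

```bash
cat >> h.py <<'E'
def ext(w,deg):
    u=np.array([np.cos(np.radians(deg)),np.sin(np.radians(deg))]); s=w@u; return s.max()-s.min()
def yaws(p,psi,q=None): # tool yaw so that jaws lie along object's x (deg)
    best=[]
    for s in(90,-90):
        R=down(np.radians(psi+s)); j=ctrl.solve_ik(p,R)
        if j is not None: best.append((s,j))
    return best
def pickplace(xy,psi,bot,cxy,cpsi,cbot,width,opn=64,h=37,force=60):
    up=130
    A=dict(yaws((*xy,bot+h+60),psi)); B=dict(yaws((*cxy,cbot+h+60),cpsi)); s=min(set(A)&set(B),key=lambda s:abs(A[s][5])+abs(B[s][5]))
    Ra,Rb=down(np.radians(psi+s)),down(np.radians(cpsi+s)); print("sign",s,"q6",A[s][5],B[s][5])
    ctrl.gripper_to(opn)
    ctrl.move_ptp((*xy,up),Ra); ctrl.hold(.1)
    if ctrl.move_l((*xy,bot+h),vel=100,threshold=12): print("TOUCHED early",sensors.read_state()["eef_pos"]); return False
    ctrl.hold(.15); ctrl.gripper_to(10,force); ctrl.hold(.2); st=sensors.read_state(); print("grip",st["grip_width"],st["eef_pos"],st["t"])
    if abs(st["grip_width"]-width)>4: return False
    ctrl.move_l((*xy,bot+h+25),vel=80); ctrl.move_l((*xy,150),vel=150)
    print("lift grip",sensors.read_state()["grip_width"],sensors.read_state()["force"])
    ctrl.move_ptp((*cxy,150),Rb); ctrl.hold(.2)
    ctrl.move_l((*cxy,cbot+h+8),vel=100); ctrl.hold(.3)
    hit=ctrl.move_l((*cxy,cbot+h-4),vel=15,threshold=4); st=sensors.read_state()
    print("down",hit,st["eef_pos"],st["force"],"expected z",cbot+h); return s
def release(cxy,opn=64):
    ctrl.gripper_to(opn); ctrl.hold(.1); z=sensors.read_state()["eef_pos"][2]
    ctrl.move_l((*cxy,z+20),vel=50); ctrl.move_l((*cxy,150),vel=200); print("t",sensors.read_state()["t"])
E
python3 - <<'E'
from h import *
for n in("r1","r2"):
    W=cloud(n).reshape(-1,3); w=W[(np.hypot(W[:,0]-528.7,W[:,1]-321)<30)&(W[:,2]>50)&(W[:,2]<61)][:,:2]
    print(n,[(a,round(float(ext(w,a)),1)) for a in range(-12,31,3)])
for n in("b1","b2"): print(face(n,(472.8,-240.7),11,17.5,122.5))
for n in("r1","r2"): print(face(n,(543,231.6),2,17.5,140))
for p,psi in (((561.6,142.9,100),9.4),((548.1,202,100),15.2),((528.7,321.5,100),-3.5),((670.2,28.2,100),10.1),((497,-157,100),-16.3),((448,-324,100),-16.3)): print([(s,j[5]) for s,j in yaws(p,psi)])
E
```

```text
r1 [(-12, 41.2), (-9, 40.2), (-6, 39.2), (-3, 39.3), (0, 40.1), (3, 40.8), (6, 41.3), (9, 41.9), (12, 42.4), (15, 42.8), (18, 43.1), (21, 43.3), (24, 43.4), (27, 43.3), (30, 43.2)]
r2 [(-12, 41.1), (-9, 40.1), (-6, 39.1), (-3, 38.5), (0, 39.3), (3, 40.2), (6, 41.0), (9, 41.7), (12, 42.3), (15, 42.7), (18, 43.1), (21, 43.3), (24, 43.5), (27, 43.5), (30, 43.3)]
(3823, array([ 471.474, -240.708,   13.812,  242.503,   62.751,  -16.361]))
(3500, array([ 471.53 , -240.547,   13.771,  242.755,   63.284,  -16.395]))
(10586, array([561.711, 223.583,   9.578, 254.691, 238.594,  40.952]))
(12242, array([547.612, 229.173,   9.634, 271.261, 261.325, -19.554]))
[(90, np.float64(-0.0642011659694175))]
[(90, np.float64(-0.06029842626866122))]
[(90, np.float64(0.46767578617736927)), (-90, np.float64(-2.6739168674124247))]
[(90, np.float64(-0.26308701420219993))]
[(90, np.float64(-0.18763483133097258))]
[(90, np.float64(-0.49819662331092696)), (-90, np.float64(2.6433960302788666))]
```

Measurements agree: tops at 55 mm, block 45, box walls 14. Starting with the round sample.

```bash
cat >> h.py <<'E'
BC=np.array([472.,-240.7]); BY=-16.35
def cell(y): return BC+y*np.array([-np.sin(np.radians(BY)),np.cos(np.radians(BY))])
E
python3 - <<'E'
from h import *
c=cell(87)
if pickplace((561.6,142.9),9.4,10,c,BY,4,40): snap("p1a"); release(c); snap("p1b"); print(face("p1b",c,44,54,32),cell(87))
E
```

```text
sign 90 q6 -0.0642011659694175 -0.1875914330926065
grip 9.870535887497812 [568.75  143.664  56.764] 9.1667
```

Run:
```python
from h import *
s=sensors.read_state(); print(s)
snap("m1"); p,d=optics.grab_frame("scene"); cv2.imwrite("pics/m1s.png",cv2.resize(p[200:340,260:460,::-1],(400,280),interpolation=cv2.INTER_CUBIC))
a=cv2.imread("pics/m1.png"); b=cv2.imread("pics/m1s.png"); o=np.zeros((580,760,3),np.uint8); o[:300,:400]=cv2.resize(a,(400,300)); o[300:,:400]=b
o[:300,400:]=a[300:600,220:580]; cv2.imwrite("pics/m1c.png",o)
```

```text
{'t': 9.1667, 'q': array([ 0.1  ,  0.412,  1.659, -0.   ,  1.055, -0.064]), 'qvel': array([ 0.001, -0.001,  0.001, -0.001,  0.002,  0.002]), 'tau': array([ -0.371, -22.983, -14.505,   0.09 ,  -1.996,  -0.   ]), 'eef_pos': array([568.75 , 143.664,  56.764]), 'eef_rot': array([[-0.164,  0.986,  0.015],
       [ 0.987,  0.164,  0.001],
       [-0.001,  0.015, -1.   ]]), 'force': array([-6.111, -1.297, 35.673]), 'wrist_torque': array([-0.166,  1.018,  0.015]), 'grip_width': 9.870535887497812}
```

View pics/m1c.png

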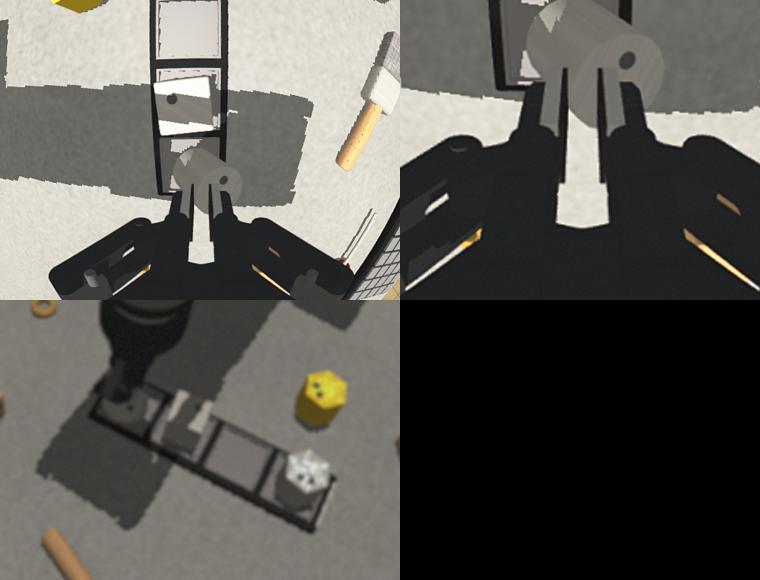

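The fingers closed to 10 mm. The picture shows the round sample (lower left of the crop, wrist px about (420,365)) tilted or displaced under the fingertips, so I check the geometry before opening.

Run:
```python
from h import *
C=np.load("pics/m1.npz")["C"]; st=sensors.read_state()
for k,X in (("top exp",(561.6,142.9,55)),("bottom",(561.6,142.9,10)),("tip",st["eef_pos"]+st["eef_rot"]@[0,0,25]),("tipL",st["eef_pos"]+st["eef_rot"]@[0,-5,25])): print(k,proj(X,C)/.7)
W=cloud("m1")
for u,v in ((460,340),(440,310),(420,320),(400,340),(470,370),(460,400),(445,415),(425,340),(380,330),(385,300),(370,375),(430,375),(375,420),(430,420),(375,500),(430,500),(400,380),(400,400)): print((u,v),W[int(v*.7),int(u*.7)])
```

```text
top exp [381.834 379.537]
bottom [384.199 330.894]
tip [401.562 352.79 ]
tipL [389.431 352.777]
(460, 340) [586.479 163.582  55.119]
(440, 310) [585.113 156.136   7.88 ]
(420, 320) [572.335 164.7    45.715]
(400, 340) [565.566 159.883  54.108]
(470, 370) [593.583 150.388  52.463]
(460, 400) [585.332 153.568  80.552]
(445, 415) [579.649 152.757  88.62 ]
(425, 340) [573.434 163.175  58.59 ]
(380, 330) [558.438 157.354  41.89 ]
(385, 300) [558.972 162.062  22.403]
(370, 375) [556.569 153.153  70.897]
(430, 375) [575.708 156.757  71.946]
(375, 420) [558.999 152.527  95.839]
(430, 420) [574.215 155.484  96.7  ]
(375, 500) [561.897 134.232 109.048]
(430, 500) [576.934 137.38  109.948]
(400, 380) [567.23  149.008  64.44 ]
(400, 400) [568.415 141.702  65.614]
```

Run:
```python
from h import *
st=sensors.read_state(); p=st["eef_pos"]
ctrl.move_l((561.6,142.9,90),vel=40); print(sensors.read_state()["force"],sensors.read_state()["grip_width"])
ctrl.move_l((561.6,142.9,130),vel=100)
ctrl.move_ptp((561.6,100,150),down(np.radians(99.4))); ctrl.hold(.1); snap("m2"); print(sensors.read_state()["t"],sensors.read_state()["eef_pos"])
print(face("m2",(562,143),50,61,40)); print(face("m2",(548.1,202),50,61,30))
W=cloud("m2").reshape(-1,3); w=W[(np.hypot(W[:,0]-562,W[:,1]-143)<50)&(W[:,2]>17)&(W[:,2]<90)]; print(len(w),w.min(0),w.max(0))
```

```text
[ 0.276  0.057 -0.598] 10.084649208279572
11.5 [560.63  100.547 148.76 ]
(2099, array([561.053, 142.781,  55.214,  38.621,  38.814,   1.575]))
(2333, array([547.832, 202.101,  55.158,  36.366,  36.245,  15.144]))
2620 [534.802 123.351  17.025] [580.504 192.942  57.547]
```

View pics/m2.png

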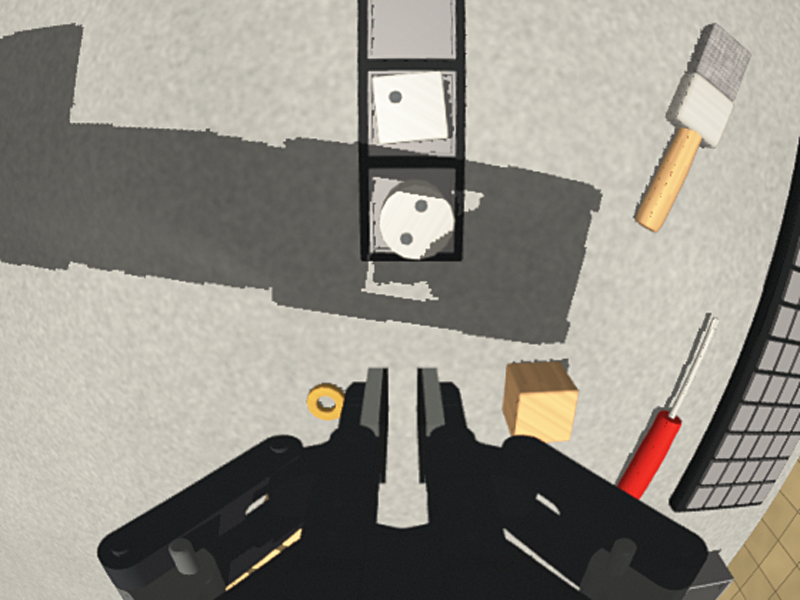

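The round sample dropped back upright in its saucer: (561,143), top at 55. No harm done. Next: where do the fingertips really sit in the tool frame, shut and open?

Run:
```python
from h import *
T=optics.camera_params("wrist")["T_tool_cam"]
for n in("m2","r1"):
    C=np.load(f"pics/{n}.npz")["C"]; P=cloud(n).reshape(-1,3); M=C@np.linalg.inv(T)
    p=(P-M[:3,3])@M[:3,:3]
    m=(abs(p[:,0])<20)&(abs(p[:,1])<62)&(p[:,2]>-30)&(p[:,2]<45)
    for zl in range(-30,45,5):
        w=p[m&(p[:,2]>=zl)&(p[:,2]<zl+5)]
        if len(w): print(n,zl,len(w),w.min(0),w.max(0))
```

```text
m2 -30 420 [-10.333 -18.46  -29.996] [ 11.775  18.789 -25.032]
m2 -25 349 [  3.783 -18.513 -24.997] [ 12.011  18.725 -20.015]
m2 -20 327 [-10.96  -18.13  -19.999] [ 11.695  18.761 -15.011]
m2 -15 274 [ -7.533 -17.569 -14.999] [ 11.714  17.907 -10.03 ]
m2 -10 51 [  6.521 -11.507  -9.958] [11.021 11.486 -7.845]
r1 -30 527 [-11.263 -55.771 -29.997] [ 11.652  56.572 -25.008]
r1 -25 369 [-11.288 -49.038 -25.   ] [ 11.831  54.018 -20.012]
r1 -20 80 [-10.168 -43.109 -19.944] [  9.151  43.307 -16.677]
```

The depth shows the fingertips at tool z of about -8 shut and -17 open, not +25. That matches what happened: at TCP 47 the tips closed on the sample's top. I trust the measured offset and regrasp with TCP about 31 mm lower, slowly and with a force stop.

```bash
sed -i 's/h=37/h=6/; s/up=130/up=100/; s/xy,150)/xy,110)/g; s/if ctrl.move_l((\*xy,bot+h),vel=100,threshold=12)/if ctrl.move_l((*xy,bot+h+35),vel=100,threshold=12) or ctrl.move_l((*xy,bot+h),vel=40,threshold=8)/' h.py; grep -n "xy,110\|threshold" h.py
python3 - <<'E'
from h import *
c=cell(87)
if pickplace((561.4,142.9),9.4,10,c,BY,4,40): snap("p1a"); release(c); snap("p1b"); print(face("p1b",c,44,54,32),cell(87))
E
```

```text
50:    if ctrl.move_l((*xy,bot+h+35),vel=100,threshold=12) or ctrl.move_l((*xy,bot+h),vel=40,threshold=8): print("TOUCHED early",sensors.read_state()["eef_pos"]); return False
53:    ctrl.move_l((*xy,bot+h+25),vel=80); ctrl.move_l((*xy,110),vel=150)
55:    ctrl.move_ptp((*cxy,110),Rb); ctrl.hold(.2)
57:    hit=ctrl.move_l((*cxy,cbot+h-4),vel=15,threshold=4); st=sensors.read_state()
61:    ctrl.move_l((*cxy,z+20),vel=50); ctrl.move_l((*cxy,110),vel=200); print("t",sensors.read_state()["t"])
sign 90 q6 -0.06416635974282503 -0.1875914330926065
grip 38.840534839651646 [561.577 142.926  16.508] 14.8833
lift grip 38.67020217647927 [-0.488 -0.693 -5.599]
down True [ 496.46  -157.196   10.481] [1.017 0.361 5.69 ] expected z 10
t 20.875
(2478, array([ 496.745, -156.948,   49.244,   39.342,   39.214,  -44.486])) [ 496.491 -157.218]
```

Round sits in cell 1 (top 49.2 mm, centred). Next the square, then the hex.

Run:
```python
from h import *
c=cell(29)
if pickplace((547.9,202.1),15.1,10,c,BY,4,36): release(c); snap("p2b"); print(face("p2b",c,44,54,28),c); ok=1
else: raise SystemExit
c=cell(-87)
if pickplace((528.6,321.5),-3.6,10,c,BY,4,38): release(c); snap("p3b"); print(face("p3b",c,44,54,28),c)
```

```text
sign 90 q6 -0.058313098187413814 -0.296797952792788
grip 35.221057345584974 [548.152 202.175  16.385] 24.975
lift grip 35.33205109474155 [ 0.173 -0.237 -4.466]
down True [ 480.159 -212.873   10.349] [-0.088  0.418  5.952] expected z 10
t 31.325
(2595, array([ 480.627, -212.452,   49.183,   36.232,   36.376,  -16.621])) [ 480.164 -212.873]
sign 90 q6 0.4694856670686418 -0.49819412656346396
grip 37.171770918322025 [528.822 321.667  16.42 ] 36.0
lift grip 37.26260434707309 [-0.063 -0.805 -5.081]
down True [ 447.571 -324.214   10.431] [-0.117 -0.185  4.839] expected z 10
t 43.0917
(2565, array([ 448.118, -323.756,   49.203,   43.65 ,   38.815,   13.514])) [ 447.509 -324.182]
```

Run:
```python
from h import *
c=cell(-29)
if pickplace((670.3,28.2),10.1,0,c,BY,4,42,opn=68,force=30):
    release(c,62); ctrl.move_ptp((420,-260,190),down(0.)); ctrl.hold(.3); snap("fin"); 
    for k,y in(("round",87),("sq",29),("block",-29),("hex",-87)): print(k,face("fin",cell(y),44,54,28),cell(y))
    p,d=optics.grab_frame("top"); cv2.imwrite("pics/fintop.png",cv2.resize(p[180:320,130:480,::-1],(800,320),interpolation=cv2.INTER_CUBIC))
    print(sensors.read_state()["t"])
```

```text
sign 90 q6 -0.26307398314039165 -0.4009539826601265
grip 41.4284679647065 [670.621  28.169   6.348] 47.4667
lift grip 41.91203966313565 [-0.044  0.421 -0.476]
down True [ 463.954 -268.614   10.287] [-0.709 -1.303  3.483] expected z 10
t 53.6167
round (1380, array([ 496.695, -157.68 ,   49.049,   39.318,   39.083,  -22.244])) [ 496.491 -157.218]
sq (1593, array([ 480.386, -213.063,   49.081,   36.516,   36.548,  -16.201])) [ 480.164 -212.873]
block (2135, array([ 464.49 , -268.802,   49.109,   42.359,   42.244,  -16.12 ])) [ 463.836 -268.527]
hex (1466, array([ 448.334, -323.589,   49.222,   43.128,   37.998,  -17.361])) [ 447.509 -324.182]
55.1583
```

View pics/fin.png

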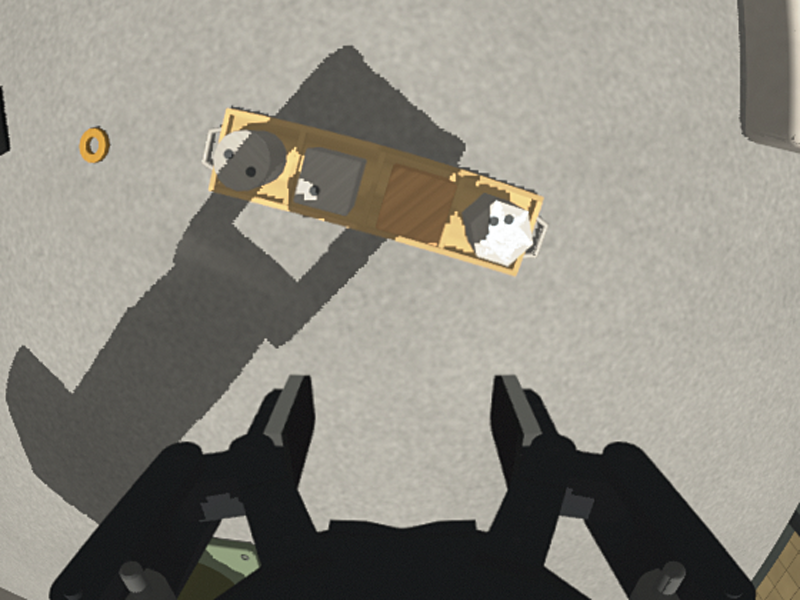

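The box holds, left to right, round (247,160), square (330,180), block (417,202) and hex (503,232). All are upright with their tops at 49 mm, and the robot is clear.

```bash
python3 -c "
from plant import ctrl
print(ctrl.finish_job())"
```

```text
the job is handed in; nothing more can be done
None
```

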